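# Unlock the sprung drawer of the lockbox

## Robot

A 6-joint arm with a two-finger parallel gripper is mounted at the origin on a cart in front of the work surface, level with it; the furniture and walls round the work are solid. World frame = base frame: x ahead of the robot, y to its left, z up, the work surface at z = 0. Lengths are in m, angles in rad, forces in N, time in s.
With the tool pointing down it reaches from about 0.325 to 0.9 m from the base axis. Payload 6.1 kg.
Tool frame: the origin (TCP) lies at the centre of the arm's flange, where the gripper is bolted on; the fingertips stand ctrl.tcp_to_tips ahead of it and the grasp point (between the pads) lies 155 mm ahead of it (ctrl.tcp_to_tips is the distance from the TCP to the fingertips, in m); z points along the fingers, y is the line along which they close (so a half turn about z gives the same grasp; the last joint's range is limited). The gripper opens to 85 mm and grips with 20 to 120 N. Pads are 22 mm wide; open, the fingers measure 114 mm over their backs; the gripper's body (76 mm by 85 mm) begins 54 mm behind the grasp point. The pads swing forward as they close: fully open they stand 13 mm farther back than shut.
Start: joints at [-1.276, 0.22, 1.526, -0, 1.395, -0.126], TCP at [0.255, -0.57, 0.405] pointing down, gripper open.
Joint ranges: [-2.98, 2.98], [-0.91, 2.08], [0.09, 2.57], [-1.24, 4.39], [0.2, 2.65], [-2.68, 2.68]. Speed limits (rad/s): [2.57, 2.57, 3.01, 3.14, 3.14, 3.14].

## Interface

Orientations are given as a rotation vector (axis times angle).
In Python, from workcell import ctrl gives the robot as it stands. The module is installed in compiled form; this text tells all that it offers.
- The arm moves only by the shell command python3 -m creep 'ROWS' [OPENING] [FORCE]. ROWS is text: rows parted by semicolons, each of 4 numbers parted by spaces: the shift along the tool's x, y, z in cm, then the turn about the tool's z in rad. In form: dx dy dz spin; .... A call has 1 to 8 rows; each row shifts and turns the commanded pose from where the row before left it, along the tool's axes as they then stand; what a row does not reach is not made up. A row lasts 1/12 s, in which the tool goes at most 41.7 mm and 7.16 degrees, less where a joint would pass 70% of its speed; a pose out of reach is approached as far as the arm can. A call is refused whole if a number of a shift passes 4.17 or a number of a turn 0.125, either way. A call with a gripper value outside its range is refused whole. OPENING is the opening, from 0 (shut) to 1 (fully open), set as the call begins (- or left out, the last holds). The fingers move at their own pace and stop on an object; FORCE is the grip in N (left out, the last holds). Time passes only in rows, so rows that do not move let the fingers close. It gives the time, the measured TCP pose, the force, the opening and the grip force at its end, in the units of the state.
- ctrl.observe(): the state, without advancing time (a new reading comes with each control period).
- ctrl.capture(name): name is "scene" or "top"; returns the picture (400x640x3 uint8, blue, green, red); there is no depth.
- ctrl.camera_model(name): a dict with "intrinsics" (3x3 intrinsics, pixels), "R" (3x3) and "t" (3): a world point X has camera coordinates R X + t. Camera axes: x right, y down, z forward; pixel columns grow to the right and rows downward; lengths in m; the calibration is good to about 2 mm. A picture is of the moment at which its call begins. camera_model takes no time and is no camera call.
- ctrl.hand_in(): hands the job in; it is judged then, once.
The state is a dict: "time": time; "joint_positions": joint angles; "joint_vel": joint speeds; "joint_torque": joint torques, N m; "eef_pos": TCP position; "eef_rot": TCP orientation; "wrist_force": force on the tool from outside, world axes, zero at the start; "moment": the same for the moment, N m; "opening": opening from 0.0 (shut) to 1.0 (fully open); "finger_force": force on a finger pad.
Only numpy, scipy, OpenCV 4.12 (cv2) and the standard library are available. Lean on these libraries where they do the work, as an engineer would, in place of code of your own. Each camera call takes 0.05 s, during which the arm holds its last target. There are 200 camera calls.

## Task

Take the key out of its wooden stand and push it into the lock on the sloping face of the grey lockbox until its collar sits flush on the lock plate; the slot inside is hidden and may be turned a fair way to either side, so feel for it. Then turn the key clockwise until the bolt lets go and the drawer springs open. Leave the key fully home in the lock, let go of it, and do not disturb the things standing around.

Things in the scene. Friction and masses are not known exactly. Their poses are not given: they have to be found in the camera images.
- key_grip (a point): Centre of the bow (flat grip) of the steel key, half-way up it; the bow is 30 mm wide (along x), 9 mm thick (along y), 30 mm tall (along z). z runs from the blade to the bow: up at the start, when the key stands upright in a wooden stand. Below the bow is an 8 mm neck, 10 mm long, then the collar. Half a turn about z gives the same key.
- key_collar (a point): Point on the key's axis at the underside of its round collar (34 mm wide, 4 mm thick), 29 mm below the bow's centre and 30 mm from the tip; axes as the key's. At the start the collar rests on top of the stand (56 mm square on a 66 mm foot, 40 mm tall), so the key must rise 30 mm to come clear.
- key: The key, 74 mm long, about 70 g; origin at the blade's tip (59 mm below the bow's centre), axes as key_grip. From the tip up: a stepped-down lead 2.5 mm long, 13 mm wide and 3.2 mm thick, then 15.5 mm of blade 15 mm wide (along x) by 5 mm thick (along y), then 12 mm of round shaft 18 mm thick, then the collar.
- lock_mouth (a point): Centre of the keyhole (round, 22 mm wide, 3 mm chamfer, 14 mm deep) at the outer surface of the aluminium lock plate (56 x 56 mm) on the lockbox's sloping face. z points out of the face, 30 degrees from vertical, leaning to the box's front; x points up the slope (two engraved lines lie along it), y level across. The key goes in along -z until its collar lies on the plate.
- lock_slot (a point): Point on the lock's axis 14 mm below the mouth, where the hidden rotor's slot (20 x 8 mm, 18 mm deep) begins; axes as lock_mouth. The slot's long side lies between 0.9 rad anticlockwise and 0.35 rad clockwise of x; the angle is new each time and not told. A blade out of line stops here; in line to 0.15 rad and 1 mm it slides in; within 0.3 rad only its stepped lead does. Friction (0.25 N m) holds the rotor against a push.
- box_base (a point): Centre of the underside of the grey metal lockbox, 150 x 150 mm and 131 mm high at the back, fixed to the worktop; front 62 mm high, with the drawer facing along -x of this frame. The sloping face runs from the top of the front to the flat top.
- drawer (a joint): The drawer: 0 m shut and bolted, 0.06 m sprung fully out to the front (spring about 3 N). With the key home, turn it clockwise as seen facing the plate from outside (from x towards -y of lock_mouth) with about 0.25 N m: the bolt lets go when the slot is 0.75 to 1.05 rad clockwise of x; the key has 0.2 rad of play in the slot. The rotor stops at 1.4 rad and stays put.
- tealight: Bystander: small tealight, 38 mm across, 15 mm tall; origin at its underside.
- timer: Bystander: round kitchen timer, 68 mm across, 46 mm tall; origin at its underside.
- lemon: Bystander: lemon, 78 x 60 x 58 mm; origin at its underside.
- pepper_mill: Bystander: dark pepper mill, 55 mm across, 173 mm tall; origin at its underside.
- tin: Bystander: small tin, 57 mm across, 72 mm tall; origin at its underside.
There are look-alikes about, which are no part of the job. Of the things like the key, leave any that is purple; of the rest the smaller one is meant.

How it is judged:
On the way, in this order (a step that is already met when the one before it is completed fails the run):
1. the key is fully home in the lock, collar flush on the plate, drawer still shut (distance between key_collar and lock_mouth below 0.0035 m and angle between the z axis of key_collar and the z axis of lock_mouth, either way round below 0.09 rad and value of joint drawer below 0.01 m), for 0.1 s.
2. with the key home, the drawer has sprung open (distance between key_collar and lock_mouth below 0.0035 m and angle between the z axis of key_collar and the z axis of lock_mouth, either way round below 0.09 rad and value of joint drawer above 0.045 m), for 0.2 s.
At the end, for the whole second after the job is handed in: The drawer is more than 45 mm out, and the key stands at rest fully home in the lock: collar underside within 3.5 mm of the keyhole's mouth and the key within 0.09 rad of the lock's axis (all of step 2 and linear speed of key below 0.02 m/s); the robot touches nothing.
It fails at once if a bystander is moved more than 30 mm (distance of any of tealight, timer, lemon, pepper_mill, tin from where it was at the start of the episode above 0.03 m).
It also fails if it takes over 72 s, if anything falls off the work surface, if the arm or the gripper's body presses on something with over 40 N, if the wrist force passes 120 N, or if a joint passes its speed limit or range.

## Working session

There is one attempt and no reset: what is moved stays moved. The work goes in short steps, Python scripts to look and compute and a shell command to move; the robot and the scene stay as the last step left them, time stands still between calls to the robot, and variables do not carry over. Pictures are saved under pics/ and viewed, at most 10 in all, crops included, and the job is handed in when it is done.

```bash
mkdir -p pics
python3 - <<'E'
from workcell import ctrl
import cv2,numpy as np
for n in("scene","top"):
    cv2.imwrite(f"pics/{n}0.png",ctrl.capture(n))
    m=ctrl.camera_model(n);print(n,m["intrinsics"],m["R"],m["t"], -np.array(m["R"]).T@m["t"])
print(ctrl.observe(),ctrl.tcp_to_tips)
E
```

```text
scene [[470.94694414   0.         323.00771125]
 [  0.         470.94694414 198.92820427]
 [  0.           0.           1.        ]] [[-0.90578044 -0.42372627 -0.00422349]
 [-0.19328456  0.42200435 -0.8857502 ]
 [ 0.37709796 -0.80147887 -0.46414303]] [0.50039886 0.17381547 1.07021963] [0.08326971 0.99643967 0.6528055 ]
top [[363.67043817   0.         318.61165386]
 [  0.         363.67043817 196.64981221]
 [  0.           0.           1.        ]] [[ 0.01606405 -0.9991655  -0.03755343]
 [-0.992371   -0.01134072 -0.1227648 ]
 [ 0.12223647  0.03923903 -0.99172503]] [0.03885826 0.54203136 1.00147199] [0.41485558 0.00567607 1.06118647]
{'time': 0.1, 'joint_positions': array([-1.27612959e+00,  2.21138814e-01,  1.52748235e+00, -1.92893965e-05,
        1.39470824e+00, -1.26089120e-01]), 'joint_vel': array([ 0.00039013, -0.00164057, -0.00299932, -0.0007083 , -0.00230812,
        0.00060468]), 'joint_torque': array([ 7.62247219e-04, -4.98241425e+01, -3.90547872e+01, -1.57275158e-04,
        5.63308640e-03,  4.74474552e-05]), 'eef_pos': array([ 0.25521114, -0.57025611,  0.40372121]), 'eef_rot': array([-3.07063503e+00, -6.55701412e-01,  2.59251849e-04]), 'wrist_force': array([0.21308857, 0.79455597, 0.32391878]), 'moment': array([ 0.04065543,  0.04320201, -0.03019492]), 'finger_force': 0.0, 'opening': 1.0025459192070076} 0.1734
```

View pics/scene0.png

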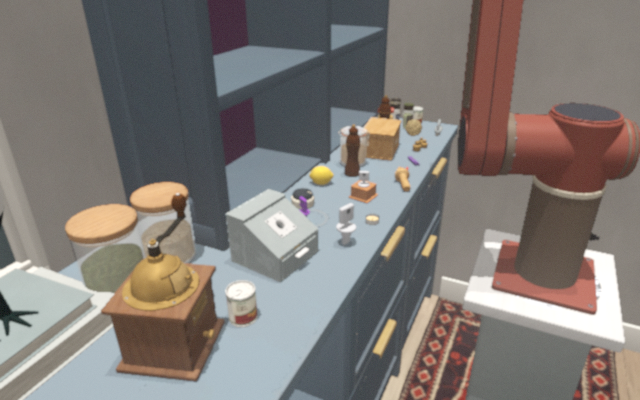

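View pics/top0.png

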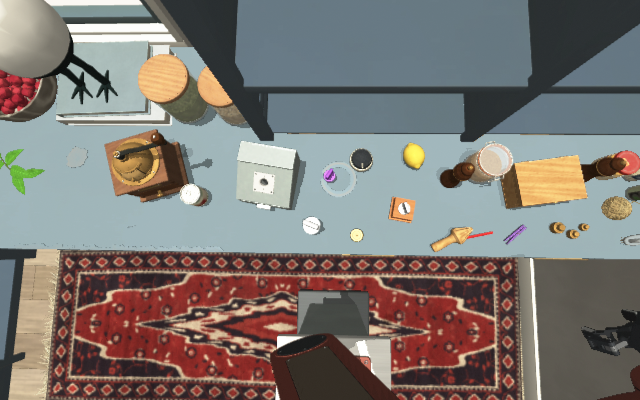

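The scene view shows the lockbox near (275,230), the wooden stand with its key at (364,187), a larger key-like thing at (346,225), and a purple one at (304,207). In the top view these are at (265,182), (403,209), (312,226) and (330,175). I'll enlarge the box and the stand.

Run:
```python
import cv2,numpy as np
s=cv2.imread("pics/scene0.png");t=cv2.imread("pics/top0.png")
R=lambda im,x,y,w,h,f:cv2.resize(im[y:y+h,x:x+w],None,fx=f,fy=f,interpolation=cv2.INTER_CUBIC)
# left: scene stand (340..390,160..210) and box; 
a=np.hstack([R(s,335,160,50,50,8),R(t,378,184,50,50,8)])
cv2.imwrite("pics/c1.png",a)
b=np.hstack([R(s,220,185,100,100,4),R(t,228,132,80,80,5)])
cv2.imwrite("pics/c2.png",b)
```

```text
(no output)
```

View pics/c1.png

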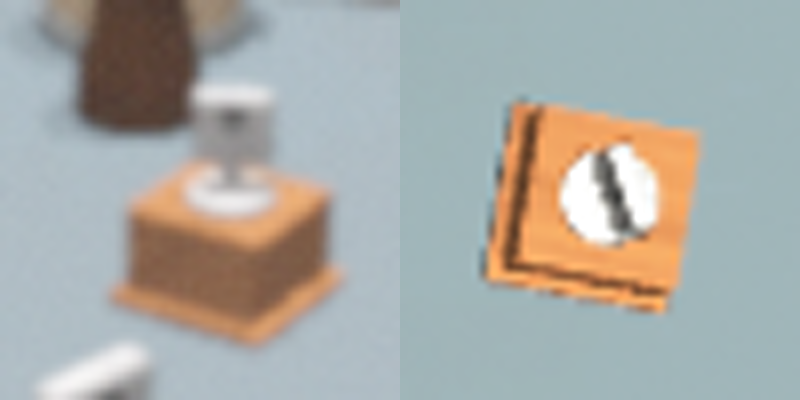

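View pics/c2.png

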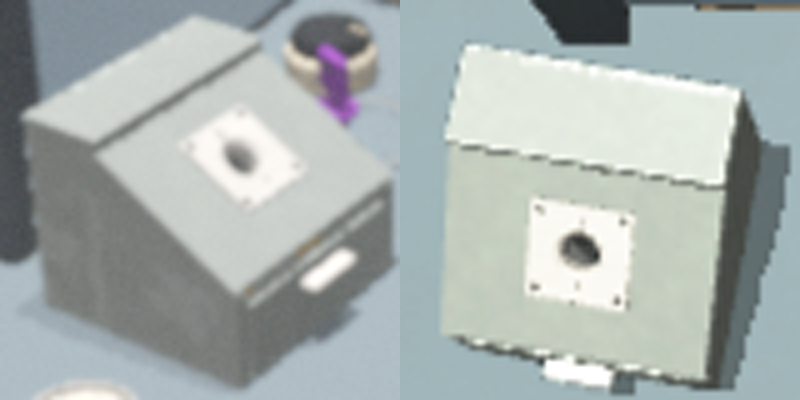

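The stand and key are clear at crop (610,195) in the top view, with the bow's side face as a dark strip tilted about 20°. The lock plate's corners are clear in both views, with the hole at crop (580,251) top and (240,157) scene. Next I'll fit the known geometry to these points.

```bash
cat > h.py <<'E'
import numpy as np,cv2
from workcell import ctrl
from scipy.optimize import least_squares
from scipy.spatial.transform import Rotation as Ro
def proj(n,X):
    m=ctrl.camera_model(n);c=np.atleast_2d(X)@np.array(m["R"]).T+m["t"];p=c@np.array(m["intrinsics"]).T
    return p[:,:2]/p[:,2:]
def st():
    o=ctrl.observe();R=Ro.from_rotvec(o["eef_rot"]).as_matrix()
    return o,np.array(o["eef_pos"]),R
def un(p,x0,y0,f,xo=0): p=np.array(p,float)-[xo,0]; return (p+.5)/f-.5+[x0,y0]
E
cat > fit.py <<'E'
from h import *
# box
S=un([[22,118],[198,15],[258,38],[95,148],[238,295],[390,180],[43,303],[240,388],[182,147],[240,103],[307,166],[250,210],[241,157]],220,185,4)
T=un([[465,43],[742,90],[447,142],[724,187],[442,335],[705,380],[530,199],[634,213],[627,311],[525,297],[580,252]],228,132,5,400)
c=np.sqrt(3)/2;B=[.075,.131];run=.069/np.tan(np.pi/6);xr=-.075+run
def box(p):
    x,y,yaw,s,oy=p[:5];s*=1
    C={'bl':(.075,.075,.131),'br':(.075,-.075,.131),'rl':(xr,.075,.131),'rr':(xr,-.075,.131),'fl':(-.075,.075,.062),'fr':(-.075,-.075,.062),'gbl':(.075,.075,0),'gfl':(-.075,.075,0)}
    m=np.array([-.075+s*c,oy,.062+s*.5+p[5]]);u=np.array([c,0,.5]);v=np.array([0,1,0])
    for k,(a,b) in {'pul':(1,1),'pur':(1,-1),'pdr':(-1,-1),'pdl':(-1,1)}.items(): C[k]=m+.028*(a*u+b*v)
    C['m']=m
    R=Ro.from_euler('z',yaw).as_matrix()
    return {k:R@np.array(q)+[x,y,0] for k,q in C.items()}
ks=['bl','br','rr','rl','fl','fr','gbl','gfl','pul','pur','pdr','pdl','m']
kt=['bl','br','rl','rr','fl','fr','pul','pur','pdr','pdl','m']
def f(p):
    b=box(p);r1=(proj("scene",[b[k] for k in ks])+p[6:8]-S);r2=(proj("top",[b[k] for k in kt])+p[8:10]-T)
    return np.r_[r1.ravel(),r2.ravel(),p[6:10]/1.0,(p[5]-.002)*500]
r=least_squares(f,[.5,.15,-.16,.07,0,.002,0,0,0,0],loss='soft_l1')
p=r.x;print("box",p.round(4),"cost",r.cost);print(r.fun[:26].reshape(-1,2).round(1).tolist());print(r.fun[26:48].reshape(-1,2).round(1).tolist())
print("mouth",box(p)['m'].round(4))
# key: stand corners + collar + bow
sh=p[6:10]
KS=un([[183,192],[278,192],[192,88],[272,88],[270,165],[192,160]],335,160,8)
def key(q):
    R=Ro.from_euler('z',q[2]).as_matrix();P=lambda v:R@np.array(v)+[q[0],q[1],0]
    return P
TS=un([[610,195],[598,150],[630,238]],378,184,8,400)
SS=un([[135,210],[330,190],[258,248]],335,160,8);ST=un([[700,133],[668,292],[510,262],[540,108]],378,184,8,400)
def g(q):
    P=key(q);K=proj("scene",[P([0,0,.042]),P([0,0,.084]),P([0,0,.054])])+sh[:2]
    ob=np.array([(KS[0]+KS[1])/2,(KS[2]+KS[3])/2,(KS[4]+KS[5])/2])
    # dark strip = +y-ish face of bow, mid height
    y=.0045
    sp=proj("top",[P([0,0,.044]),P([.015,y,.069]),P([-.015,y,.069])])+sh[2:]
    Q=key([q[0],q[1],q[3]]);h=.028
    cs=proj("top",[Q([h,-h,.04]),Q([-h,-h,.04]),Q([-h,h,.04]),Q([h,h,.04])])+sh[2:]
    return np.r_[(K-ob).ravel(),(sp-TS).ravel(),(cs-ST).ravel()]
r=least_squares(g,[.45,-.24,.35,-.15]);print("key",r.x.round(4),r.fun.round(1).tolist())
for n,px,z in(("big",(312,224),.03),("tea",(357,235),.015),("timer",(361,160),.046),("lemon",(413,156),.03),("mill",(450,177),.17),("tin",(194,195),.072),("purp",(330,175),.05)):
    s=least_squares(lambda a:(proj("top",[a[0],a[1],z])-px).ravel(),[.5,0]).x;print(n,s.round(3))
E
python3 fit.py
```

```text
box [ 0.5908  0.1892 -0.158   0.0634 -0.0009  0.0033  0.074  -0.4131 -0.6766
  0.1396] cost 39.01036605939435
[[0.7, -0.9], [-0.4, 0.2], [-5.9, -2.5], [-7.6, -4.7], [0.1, 1.4], [1.4, 0.1], [0.9, 0.6], [0.9, 1.2], [-0.9, -0.7], [0.1, 0.4], [0.1, 0.7], [-0.6, 0.4], [0.7, -0.1]]
[[-0.5, 0.6], [-0.4, 0.3], [0.8, -8.1], [1.1, -7.9], [-0.4, 0.6], [-0.3, 0.7], [0.5, -0.3], [0.2, 0.4], [-0.1, -0.1], [0.3, -0.7], [-0.0, 0.5]]
mouth [0.5708 0.1914 0.097 ]
key [ 0.5111 -0.1935  0.342  -0.1836] [-0.1, 0.2, 0.2, 0.3, -0.0, 0.2, -0.1, 0.2, -0.3, 0.3, -0.4, -0.3, -0.0, 0.3, 0.6, 0.0, 0.4, -0.2, 0.1, -0.5]
big [0.464 0.064]
tea [ 0.435 -0.064]
timer [ 0.646 -0.073]
lemon [ 0.663 -0.223]
mill [ 0.577 -0.281]
tin [0.537 0.392]
purp [0.601 0.015]
```

```bash
python3 -m creep '0 0 -4 0;0 0 -4 0;0 0 -4 0;0 0 -4 0;0 0 -4 0;0 0 -4 0' 0.5
```

```text
time: 0.6
eef_pos: [0.2552, -0.5701, 0.6462]
eef_rot: [-3.072, -0.656, 0.0]
wrist_force: [0.1, -0.3, 0.4]
opening: 0.502
finger_force: 0.0
```

```bash
cat > pl.py <<'E'
from h import *
S=un([[182,147],[240,103],[307,166],[250,210],[241,157]],220,185,4)
T=un([[530,199],[634,213],[627,311],[525,297],[580,252]],228,132,5,400)
def q(p):
    R=Ro.from_euler('ZY',[p[3],-p[4]]).as_matrix();h=.028
    return [R@np.array(v)+p[:3] for v in([h,h,0],[h,-h,0],[-h,-h,0],[-h,h,0],[0,0,0])]
f=lambda p:np.r_[(proj("scene",q(p))-S).ravel(),(proj("top",q(p))-T).ravel()]
r=least_squares(f,[.57,.19,.097,-.16,.52]);print(r.x.round(4),r.fun.round(1).tolist())
E
python3 pl.py; python3 -m creep '0 0 -4 0;0 0 -4 0;0 0 -4 0;0 0 -4 0;0 0 -4 0;0 0 -4 0;0 0 -4 0;0 0 -4 0'; python3 -m creep '0 0 -4 0;0 0 -4 0;0 0 -4 0;0 0 -4 0;0 0 -4 0;0 0 -4 0;0 0 -4 0;0 0 -4 0'; python3 -c "from h import *;print(st()[0]['joint_positions'])"
```

```text
[ 0.5695  0.1929  0.0997 -0.1277  0.5092] [-0.9, -0.5, -0.5, 0.3, 0.1, 0.2, -0.1, 0.1, 0.7, -0.2, 0.1, 0.1, -0.1, 0.1, 0.1, -0.1, 0.3, -0.1, -0.1, 0.7]
time: 1.27
eef_pos: [0.2459, -0.5538, 0.8964]
eef_rot: [3.071, 0.656, 0.005]
wrist_force: [2.0, -4.3, -3.7]
opening: 0.5
finger_force: 0.0
time: 1.93
eef_pos: [0.1758, -0.392, 1.0238]
eef_rot: [2.926, 0.625, 0.046]
wrist_force: [0.0, -0.1, 0.5]
opening: 0.503
finger_force: 0.0
[-1.34394792  0.32266556  0.0889188   0.05273808  2.57997713 -0.14732858]
```

The over-reach tips the tool outward (0.15 rad so far), which is the tilt the lock needs. I'll check whether it persists as I push further and come back.

```bash
cat > s.py <<'E'
from h import *
o,p,R=st();print("p",p.round(4),"r",np.hypot(*p[:2]).round(3),"R",R.round(3).tolist(),"tilt",np.degrees(np.arccos(-R[2,2])).round(2),"az",np.degrees(np.arctan2(R[1,2],R[0,2])).round(1),"q",o["joint_positions"].round(3),"t",o["time"],"F",o["wrist_force"].round(1),o["moment"].round(2))
E
python3 -m creep '0 0 -4 0;0 0 -4 0;0 0 -4 0;0 0 -4 0'; python3 s.py; python3 -m creep '0 0 4 0;0 0 4 0;0 0 4 0;0 0 4 0;0 0 4 0;0 0 4 0' >/dev/null; python3 s.py
```

```text
time: 2.27
eef_pos: [0.1425, -0.317, 1.0624]
eef_rot: [2.87, 0.613, 0.063]
wrist_force: [0.1, -0.1, 0.4]
opening: 0.501
finger_force: 0.0
p [ 0.1425 -0.317   1.0624] r 0.348 R [[0.913, 0.4, 0.084], [0.408, -0.893, -0.191], [-0.002, 0.209, -0.978]] tilt 12.06 az -66.3 q [-1.4    0.218  0.089  0.103  2.628 -0.156] t 2.2667 F [ 0.1 -0.1  0.4] [ 0.11  0.02 -0.02]
p [ 0.1599 -0.3565  0.8787] r 0.391 R [[0.913, 0.399, 0.086], [0.408, -0.893, -0.191], [0.001, 0.209, -0.978]] tilt 12.06 az -65.7 q [-1.371 -0.235  1.08   0.053  2.091 -0.189] t 2.7667 F [ 0.2 -0.6  0.9] [0.06 0.06 0.  ]
```

```bash
python3 -m creep '0 0 4 0;0 0 4 0;0 0 4 0;0 0 4 0;0 -4 0 0;0 -4 0 0;0 -4 0 0;0 -4 0 0'; python3 s.py
```

```text
time: 3.43
eef_pos: [0.1097, -0.243, 0.6899]
eef_rot: [2.873, 0.614, 0.065]
wrist_force: [-0.9, -0.0, 1.3]
opening: 0.502
finger_force: 0.0
p [ 0.1097 -0.243   0.6899] r 0.267 R [[0.912, 0.4, 0.085], [0.409, -0.893, -0.188], [0.001, 0.206, -0.978]] tilt 11.91 az -65.7 q [-1.49  -0.744  1.782  0.074  1.906 -0.31 ] t 3.4333 F [-0.9 -0.   1.3] [ 0.06  0.02 -0.02]
```

```bash
python3 -m creep '0 -3 0 0;0 -3 0 0;0 -3 0 0;0 -3 0 0' >/dev/null; python3 s.py;  python3 -m creep '0 -2 1 0;0 -2 1 0;0 -2 1 0;0 -2 1 0' >/dev/null; python3 s.py
```

```text
p [ 0.0788 -0.1771  0.6853] r 0.194 R [[0.914, 0.4, 0.07], [0.407, -0.901, -0.151], [0.003, 0.167, -0.986]] tilt 9.59 az -65.1 q [-1.644 -0.913  1.853  0.092  2.053 -0.443] t 3.7667 F [ 0.6 -1.   0.2] [0.11 0.07 0.05]
p [ 0.0794 -0.1759  0.6677] r 0.193 R [[0.913, 0.406, 0.046], [0.409, -0.907, -0.1], [0.001, 0.11, -0.994]] tilt 6.32 az -65.1 q [-1.613 -0.913  1.887  0.058  2.069 -0.433] t 4.1 F [-0.4  0.  -0.9] [ 0.05 -0.04  0.02]
```

```bash
python3 -m creep '0 -2 1 0;0 -2 1 0;0 -2 1 0;0 -2 1 0;0 -2 1 0;0 -2 1 0;0 -2 1 0' >/dev/null; python3 s.py
```

```text
p [ 0.0774 -0.1711  0.6427] r 0.188 R [[0.913, 0.408, 0.004], [0.408, -0.913, -0.007], [0.001, 0.008, -1.0]] tilt 0.46 az -56.8 q [-1.582 -0.913  1.936  0.005  2.112 -0.429] t 4.6833 F [-0.2 -0.   0.2] [ 0.04  0.   -0.03]
```

```bash
cat > to.py <<'E'
import sys
from h import *
# args: target TCP world x y z, target tool-y world angle deg
a=[float(v) for v in sys.argv[1:]]
o,p,R=st();d=R.T@(np.array(a[:3])-p)*100;print("p",p.round(4),"d cm",d.round(2),"tilt",np.degrees(np.arccos(-R[2,2])).round(2))
if len(a)>3:
    e=np.angle(np.exp(1j*(np.radians(a[3])-np.arctan2(R[1,1],R[0,1]))));print("spin",-e)
E
python3 -m creep '3.5 1.75 1 0.04;3.5 1.75 1 0.04;3.5 1.75 1 0;3.5 1.75 1 0;3.5 1.75 1 0;3.5 1.75 1 0;3.5 1.75 1 0;3.5 1.75 1 0' 0.55 40 >/dev/null;python3 to.py .511 -.1935 .30 -70.4
```

```text
p [ 0.3687 -0.2003  0.5698] d cm [13.49  4.17 27.04] tilt 0.51
spin 0.020121320400357412
```

```bash
python3 -m creep '1.9 0.6 3.6 0.02;1.9 0.6 3.6 0;1.9 0.6 3.6 0;1.9 0.6 3.6 0;1.9 0.6 3.6 0;1.9 0.6 3.6 0;1.9 0.6 3.6 0;0 0 0 0' >/dev/null;python3 to.py .511 -.1935 .224 -70.4
python3 - <<'E'
from h import *
s=ctrl.capture("scene");t=ctrl.capture("top")
R=lambda im,x,y,w,h,f:cv2.resize(im[y:y+h,x:x+w],None,fx=f,fy=f,interpolation=cv2.INTER_CUBIC)
cv2.imwrite("pics/c3.png",np.hstack([R(s,325,120,80,100,5),R(t,368,170,80,100,5)[:500]]))
E
```

```text
p [ 0.5067 -0.196   0.3084] d cm [ 0.56 -0.05  8.44] tilt 0.51
spin -0.00033132234924204695
```

View pics/c3.png

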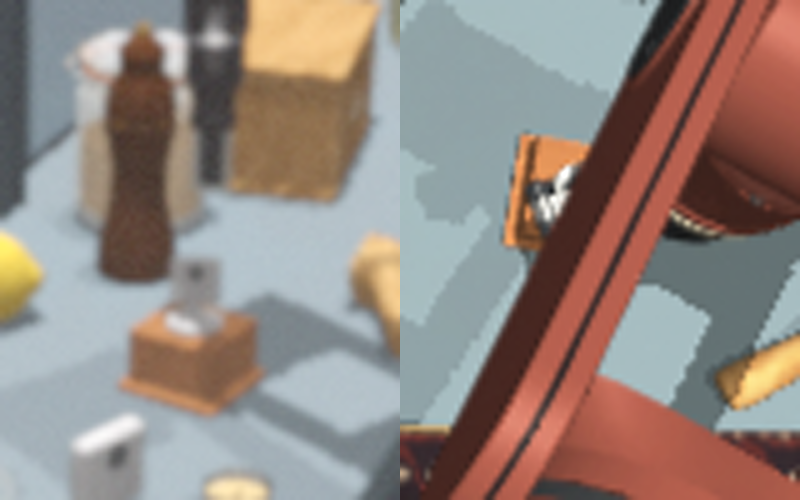

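The scene crop shows the stand and key undisturbed, with the key at (195,280); the arm hides them in the top view. I'll descend and close.

```bash
python3 -c "
from h import *
print(proj('scene',[[.507,-.196,.135],[.507,-.196,.308]]))"
python3 -m creep '0.5 0 2 0;0 0 2 0;0 0 2 0;0 0 1.5 0;0 0 0.9 0;0 0 0 0;0 0 0 0'; python3 to.py .511 -.1935 .224 -70.4
```

```text
[[365.95663174 154.99956559]
 [368.39054151  95.65790999]]
time: 6.7
eef_pos: [0.5128, -0.1972, 0.2371]
eef_rot: [3.087, 0.531, 0.009]
wrist_force: [-1.1, 0.1, -0.4]
opening: 0.547
finger_force: 0.0
p [ 0.5128 -0.1972  0.2371] d cm [-0.05 -0.42  1.31] tilt 0.64
spin -0.0016376969909115413
```

```bash
python3 -m creep '0 -0.3 0.8 0;0 -0.1 0.6 0;0 0 0 0;0 0 0 0'>/dev/null; python3 to.py .511 -.1935 .224 -70.4;  python3 -m creep '0 0 0 0;0 0 0 0;0 0 0 0;0 0 0 0;0 0 0 0' 0 40; python3 to.py .511 -.1935 .224 -70.4
```

```text
p [ 0.511  -0.1927  0.2208] d cm [-0.03  0.07 -0.32] tilt 0.45
spin -0.001070375834836046
time: 7.45
eef_pos: [0.5113, -0.193, 0.2213]
eef_rot: [3.088, 0.531, 0.006]
wrist_force: [-0.7, -0.2, 2.1]
opening: 0.104
finger_force: 41.2
p [ 0.5113 -0.193   0.2213] d cm [-0.05  0.04 -0.27] tilt 0.5
spin -0.0013322313604380298
```

```bash
python3 -m creep '0 0 0 0;0 0 -1 0;0 0 -1.5 0;0 0 -2 0;0 0 -2 0;0 0 -3 0;0 0 -3 0;0 0 0 0' 0 90; python3 s.py
python3 - <<'E'
from h import *
s=ctrl.capture("scene");o,p,R=st()
print(proj("scene",[p+R[:,2]*k for k in(.155,.181,.211)]))
cv2.imwrite("pics/c4.png",cv2.resize(s[100:220,310:430],None,fx=5,fy=5,interpolation=cv2.INTER_CUBIC))
E
```

```text
time: 8.12
eef_pos: [0.5124, -0.1931, 0.3535]
eef_rot: [3.081, 0.53, 0.019]
wrist_force: [1.1, -0.3, -0.3]
opening: 0.09
finger_force: 87.7
p [ 0.5124 -0.1931  0.3535] r 0.548 R [[0.942, 0.334, 0.015], [0.334, -0.942, -0.012], [0.01, 0.017, -1.0]] tilt 1.11 az -40.2 q [-0.503  0.072  1.791 -0.004  1.26   0.728] t 8.1167 F [ 1.1 -0.3 -0.3] [-0.05 -0.03 -0.03]
[[364.36681178 134.84220774]
 [363.96465121 143.45582479]
 [363.50977209 153.19858613]]
```

View pics/c4.png

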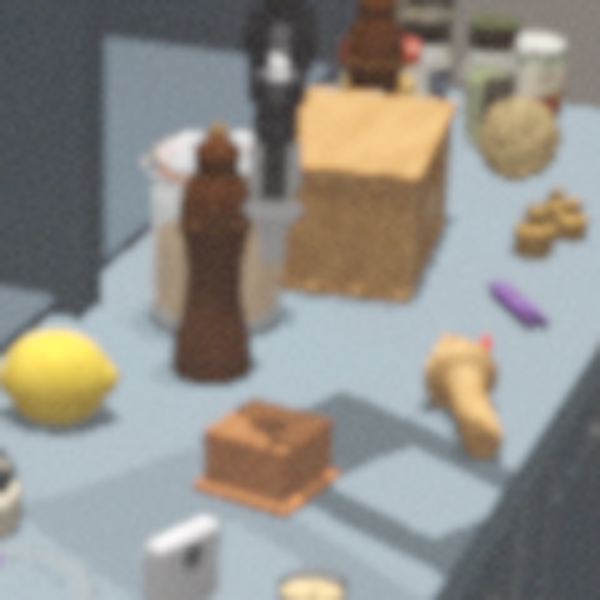

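The key hangs straight in the fingers, with its collar at crop (273,213), within 1 px of prediction, and the stand is empty. Next I'll rise to the reach limit at bearing −8.6° (the box's heading) to tilt the tool 30°.

```bash
python3 -m creep '-0.2 -1 -4 0.06;-0.2 -1 -4 0.06;-0.2 -1 -4 0.06;-0.2 -1 -4 0.06;-0.2 -1 -4 0.06;-0.2 -1 -4 0.06;-0.2 -1 -4 0.06;-0.2 -1 -4 0.08'>/dev/null; python3 s.py; python3 to.py .45 -.068 .9 -98.9
```

```text
p [ 0.4824 -0.1128  0.6663] r 0.495 R [[0.987, -0.162, 0.004], [-0.162, -0.987, -0.006], [0.005, 0.006, -1.0]] tilt 0.42 az -60.9 q [-0.388 -0.125  1.404 -0.005  1.857  1.344] t 8.8333 F [ 1.1 -0.6 -0.1] [-0.06 -0.07  0.02]
p [ 0.4824 -0.1128  0.6663] d cm [ -3.82  -3.77 -23.41] tilt 0.42
spin -0.007022264689184431
```

```bash
python3 -m creep '-0.6 -0.6 -4 0;-0.6 -0.6 -4 0;-0.6 -0.6 -4 0;-0.6 -0.6 -4 0;-0.6 -0.6 -4 0;-0.6 -0.6 -4 0;-0.6 -0.2 -4 0;0 0 -4 0'>/dev/null; python3 s.py;python3 -m creep '0 0 -4 0;0 0 -4 0;0 0 -4 0;0 0 -4 0'>/dev/null; python3 s.py
```

```text
p [ 0.444  -0.0661  0.974 ] r 0.449 R [[0.987, -0.158, 0.009], [-0.158, -0.987, -0.008], [0.01, 0.007, -1.0]] tilt 0.7 az -42.8 q [-0.322  0.21   0.394 -0.009  2.526  1.4  ] t 9.5 F [ 1.1 -1.1  1.8] [-0.01 -0.03 -0.01]
p [ 0.4164 -0.0615  1.0206] r 0.421 R [[0.985, -0.159, 0.073], [-0.158, -0.987, -0.027], [0.076, 0.015, -0.997]] tilt 4.44 az -20.3 q [-0.334  0.323  0.095 -0.003  2.646  1.393] t 9.8333 F [-0.3  0.5 -0.2] [0.05 0.05 0.01]
```

```bash
python3 -m creep '2 0 -3 0;2 0 -3 0;2 0 -3 0;2 0 -3 0;2 0 -3 0;2 0 -3 0'>/dev/null; python3 s.py
```

```text
p [ 0.3911 -0.0592  1.0359] r 0.396 R [[0.981, -0.158, 0.116], [-0.156, -0.988, -0.02], [0.118, 0.001, -0.993]] tilt 6.78 az -9.6 q [-0.36   0.289  0.089  0.047  2.647  1.412] t 10.3333 F [ 0.6 -0.8 -0.8] [ 0.05  0.04 -0.03]
```

```bash
python3 -m creep '3 0 2 0;3 0 2 0;3 0 2 0;3 0 1 0;3 -0.5 -2.5 0;3 0 -2.5 0;3 0 -2.5 0;3 0 -2.5 0'>/dev/null; python3 s.py;python3 -m creep '0 0 -4.1 0;0 0 -4.1 0;0 0 -4.1 0;0 0 -4.1 0'>/dev/null; python3 s.py
```

```text
p [ 0.5307 -0.0774  0.9725] r 0.536 R [[0.967, -0.157, 0.201], [-0.154, -0.988, -0.033], [0.204, 0.001, -0.979]] tilt 11.78 az -9.3 q [-0.3    0.441  0.088  0.042  2.408  1.462] t 11.0 F [ 0.1 -0.  -1.3] [0.04 0.15 0.01]
p [ 0.4329 -0.0624  1.0327] r 0.437 R [[0.952, -0.157, 0.263], [-0.151, -0.988, -0.043], [0.267, 0.001, -0.964]] tilt 15.47 az -9.2 q [-0.342  0.31   0.088  0.078  2.476  1.455] t 11.3333 F [-0.3 -0.7 -1.7] [0.01 0.12 0.03]
```

```bash
python3 -m creep '4 0 0.5 0;4 0 0 0;4 0 0 0;4 0 -1 0;3 0 -2.5 0;3 0 -2.5 0'>/dev/null; python3 s.py;python3 -m creep '1 0 -4 0;1 0 -4 0;1 0 -4 0;1 0 -4 0;1 0 -4 0'>/dev/null; python3 s.py
```

```text
p [ 0.5294 -0.0794  0.9962] r 0.535 R [[0.919, -0.157, 0.361], [-0.147, -0.988, -0.057], [0.366, -0.001, -0.931]] tilt 21.46 az -8.9 q [-0.314  0.407  0.089  0.076  2.273  1.475] t 11.8333 F [-1.5 -0.3  0.2] [0.05 0.19 0.05]
p [ 0.4171 -0.0615  1.0643] r 0.422 R [[0.878, -0.157, 0.453], [-0.139, -0.988, -0.071], [0.458, -0.0, -0.889]] tilt 27.28 az -9.0 q [-0.372  0.257  0.088  0.135  2.325  1.472] t 12.25 F [ 0.6  0.1 -0.4] [0.06 0.28 0.03]
```

```bash
python3 -m creep '1 0 -4 0;1 0 -4 0;0 0 -1.5 0'>/dev/null; python3 s.py
```

```text
p [ 0.3604 -0.0521  1.0902] r 0.364 R [[0.856, -0.156, 0.493], [-0.135, -0.988, -0.079], [0.499, 0.0, -0.866]] tilt 29.96 az -9.1 q [-0.42   0.184  0.088  0.183  2.353  1.472] t 12.5 F [-0.6  0.4 -0.5] [0.08 0.34 0.  ]
```

```bash
python3 to.py .446 .212 .316 -98.9
```

```text
p [ 0.3604 -0.0521  1.0902] d cm [-34.91 -27.46  69.22] tilt 29.96
spin -0.0017914660823676876
```

```bash
python3 -m creep '-1.7 -1.3 3.4 0;-1.7 -1.3 3.4 0;-1.7 -1.3 3.4 0;-1.7 -1.3 3.4 0;-1.7 -1.3 3.4 0;-1.7 -1.3 3.4 0;-1.7 -1.3 3.4 0;-1.7 -1.3 3.4 0'>/dev/null; python3 to.py .446 .212 .316 -98.9; python3 -m creep '-1.7 -1.3 3.4 0;-1.7 -1.3 3.4 0;-1.7 -1.3 3.4 0;-1.7 -1.3 3.4 0;-1.7 -1.3 3.4 0;-1.7 -1.3 3.4 0;-1.7 -1.3 3.4 0;-1.7 -1.3 3.4 0'>/dev/null; python3 to.py .446 .212 .316 -98.9; python3 s.py
```

```text
p [0.3951 0.0311 0.8403] d cm [-24.23 -18.31  46.68] tilt 29.82
spin -0.0026912626744881596
p [0.4288 0.133  0.5378] d cm [-10.66  -7.88  19.54] tilt 29.79
spin -0.002533791731094581
p [0.4288 0.133  0.5378] r 0.449 R [[0.856, -0.157, 0.492], [-0.141, -0.988, -0.071], [0.497, -0.009, -0.868]] tilt 29.79 az -8.2 q [ 0.182 -0.452  1.935 -0.173  1.167  1.941] t 13.8333 F [ 1.5  0.5 -0.1] [ 0.03  0.31 -0.01]
```

```bash
python3 -m creep '-1.6 -1.2 3 0;-1.6 -1.2 3 0;-1.6 -1.2 3 0;-1.6 -1.2 3 0;-1.4 -1 2.6 0;-1 -0.8 2 0;-0.6 -0.5 1 0;0 0 0 0'>/dev/null; python3 to.py .446 .212 .316 -98.9; python3 s.py
python3 - <<'E'
from h import *
s=ctrl.capture("scene");t=ctrl.capture("top");o,p,R=st()
P=[p+R[:,2]*k for k in(.181,.211)]
print(proj("scene",P),proj("top",P))
R_=lambda im,x,y,w,h,f:cv2.resize(im[y:y+h,x:x+w],None,fx=f,fy=f,interpolation=cv2.INTER_CUBIC)
cv2.imwrite("pics/c5.png",np.hstack([R_(s,240,160,80,100,5),R_(t,228,132,80,100,5)]))
E
```

```text
p [0.445  0.2036 0.3363] d cm [-1.03 -0.84  1.75] tilt 29.35
spin -0.002268439999430605
p [0.445  0.2036 0.3363] r 0.489 R [[0.86, -0.157, 0.485], [-0.14, -0.988, -0.072], [0.49, -0.006, -0.872]] tilt 29.35 az -8.4 q [ 0.344 -0.189  2.114 -0.334  0.784  2.26 ] t 14.5 F [-1.1 -0.3 -1.9] [0.06 0.29 0.01]
[[293.23872334 194.08956288]
 [288.29858233 202.83060917]] [[257.68985058 191.30187528]
 [260.83423258 186.98582027]]
```

View pics/c5.png

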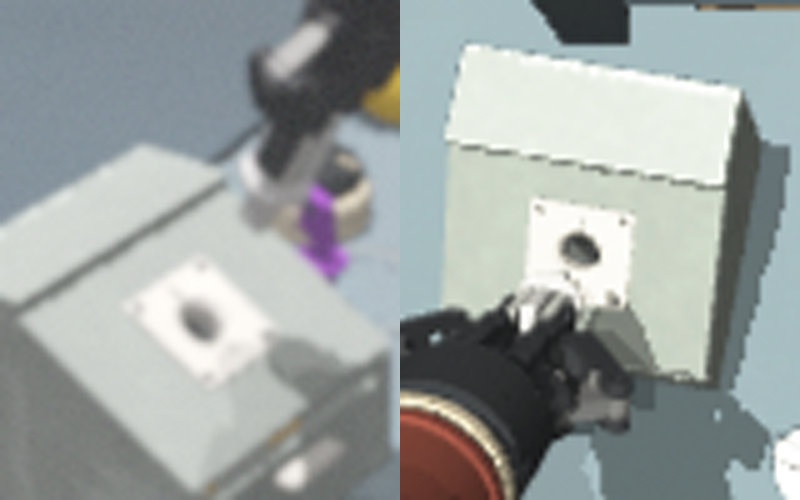

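The scene crop shows the key's collar at (270,170), where it was predicted. The top view shows it at about (545,297), 0.7 px off, which matches that camera's shift. The hole is visible at (200,320) and (580,251), so I'll align and approach.

```bash
cat > al.py <<'E'
import sys
from h import *
M=np.array([.570,.192,.098]);h=float(sys.argv[1]);o,p,R=st()
c=p+R[:,2]*.181
# target tool axis = lock axis est
d=R.T@(M-R[:,2]*(.181+h)-p)*100
print("d cm",d.round(2),"collar height h(mm)",(-(M-c)@R[:,2]*-1000).round(1),"tilt",np.degrees(np.arccos(-R[2,2])).round(2),"az",np.degrees(np.arctan2(R[1,2],R[0,2])).round(1),"spin",np.degrees(np.arctan2(R[1,1],R[0,1])).round(1),"Ftool",(R.T@o["wrist_force"]).round(1),"Mt",(R.T@o["moment"]).round(2),"p",p.round(4),"t",o["time"].__round__(2),"op",round(o["opening"],3))
E
python3 al.py .04; python3 -m creep '0 0 0 0'>/dev/null; python3 al.py 0.04
```

```text
d cm [-1.16 -0.64  5.04] collar height h(mm) 90.4 tilt 29.62 az -8.3 spin -99.0 Ftool [-0.2 -0.9  0.3] Mt [-0.02 -0.32  0.06] p [0.4462 0.2033 0.3396] t 14.6 op 0.089
d cm [-1.29 -0.63  5.11] collar height h(mm) 91.1 tilt 29.73 az -8.2 spin -99.1 Ftool [-0.5  1.1  0.3] Mt [-0.07 -0.23 -0.03] p [0.4465 0.2032 0.3406] t 14.68 op 0.092
```

```bash
python3 -m creep '-0.6 -0.3 0 0;-0.7 -0.3 1 0;0 0 1.3 0;0 0 1.3 0;0 0 1 0;0 0 0.5 0;0 0 0 0;0 0 0 0'>/dev/null; python3 al.py .04
```

```text
d cm [ 0.35 -0.12 -0.2 ] collar height h(mm) 38.0 tilt 29.47 az -8.4 spin -99.1 Ftool [ 0.4 -0.4  0.4] Mt [ 0.02 -0.3  -0.01] p [0.4603 0.2072 0.2869] t 15.35 op 0.09
```

```bash
python3 -m creep '0.35 -0.1 0 0;0 0 0 0;0 0 0 0'>/dev/null; python3 al.py .04
python3 - <<'E'
from h import *
s=ctrl.capture("scene");t=ctrl.capture("top");o,p,R=st()
P=[p+R[:,2]*k for k in(.181,.211)]
print(proj("scene",P),proj("top",P),proj("scene",[.57,.192,.098]),proj("top",[.57,.192,.098]))
R_=lambda im,x,y,w,h,f:cv2.resize(im[y:y+h,x:x+w],None,fx=f,fy=f,interpolation=cv2.INTER_CUBIC)
cv2.imwrite("pics/c6.png",np.hstack([R_(s,255,190,50,50,8),R_(t,240,157,50,50,8)]))
E
```

```text
d cm [-0.14  0.04 -0.11] collar height h(mm) 38.9 tilt 29.59 az -8.3 spin -99.1 Ftool [-0.2  0.4  1. ] Mt [-0.04 -0.36 -0.02] p [0.4638 0.2079 0.2899] t 15.6 op 0.094
[[286.36018057 213.36013199]
 [281.68211205 221.55122134]] [[260.19589038 187.42116978]
 [263.10760886 183.46205905]] [[280.64688714 224.0260723 ]] [[263.9567835  182.63328977]]
```

View pics/c6.png

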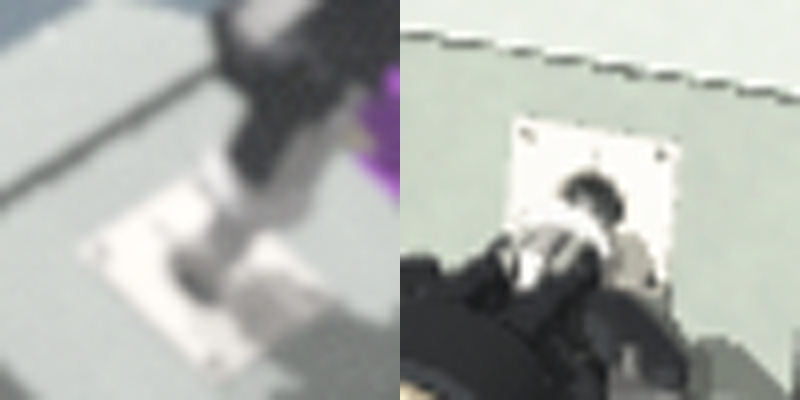

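The scene crop shows the blade pointing into the hole's rim at about (200,268), and the top crop agrees, so I'll advance slowly and watch the force.

```bash
python3 -m creep '-0.1 0 0.4 0;0 0 0.4 0;0 0 0.4 0;0 0 0 0;0 0 0 0'>/dev/null; python3 al.py .016; python3 -m creep '0 0 0.3 0;0 0 0.3 0;0 0 0.3 0;0 0 0 0;0 0 0 0'>/dev/null; python3 al.py .016
```

```text
d cm [ 0.13 -0.03  0.97] collar height h(mm) 25.7 tilt 29.44 az -8.5 spin -99.1 Ftool [ 0.1 -0.8  1. ] Mt [-0.   -0.31 -0.01] p [0.4683 0.2068 0.2773] t 16.12 op 0.09
d cm [ 0.11 -0.02  0.09] collar height h(mm) 16.9 tilt 29.47 az -8.4 spin -99.1 Ftool [0.1 0.7 0.4] Mt [-0.02 -0.31  0.02] p [0.4728 0.2062 0.2698] t 16.53 op 0.096
```

Tip is 13 mm in, freely. I'll go on to the contact.

```bash
python3 -m creep '0.1 0 0.2 0;0 0 0.2 0;0 0 0 0;0 0 0 0'>/dev/null; python3 al.py .0; python3 -m creep '0 0 0.2 0;0 0 0.2 0;0 0 0 0;0 0 0 0'>/dev/null; python3 al.py .0
```

```text
d cm [-0.02  0.04  1.4 ] collar height h(mm) 14.0 tilt 29.48 az -8.4 spin -99.1 Ftool [ -4.7   0.5 -12.4] Mt [-0.01 -1.29 -0.03] p [0.4753 0.2063 0.2679] t 16.87 op 0.094
d cm [-0.12  0.09  1.18] collar height h(mm) 11.8 tilt 29.54 az -8.4 spin -99.1 Ftool [-10.3   3.4 -37.5] Mt [-0.73 -2.27 -0.09] p [0.4771 0.2066 0.2664] t 17.2 op 0.094
```

```bash
python3 -m creep '-0.1 0.05 -0.15 0;0 0 0 0'>/dev/null; python3 al.py .0; python3 -m creep '0 0 0 -0.1;0 0 0 0;0 0 0 0'>/dev/null; python3 al.py .0;python3 -m creep '0 0 0 -0.1;0 0 0 0;0 0 0 0'>/dev/null; python3 al.py .0
```

```text
d cm [-0.06  0.06  1.25] collar height h(mm) 12.5 tilt 29.63 az -8.2 spin -99.0 Ftool [ -5.4   0.4 -21.6] Mt [-0.13 -1.33 -0.14] p [0.476  0.2061 0.2665] t 17.37 op 0.091
d cm [-0.11  0.06  1.26] collar height h(mm) 12.6 tilt 29.65 az -8.2 spin -94.0 Ftool [ -4.6   0.9 -21.2] Mt [-0.04 -1.12 -0.14] p [0.4762 0.2062 0.2668] t 17.62 op 0.096
d cm [-0.14  0.06  1.25] collar height h(mm) 12.5 tilt 29.68 az -8.2 spin -89.0 Ftool [ -2.7  -0.8 -19.1] Mt [ 0.17 -0.88 -0.08] p [0.4764 0.2063 0.2668] t 17.87 op 0.09
```

```bash
for i in 1 2 3; do python3 -m creep '0 0 0.03 -0.1;0 0 0 0;0 0 0 0'>/dev/null; python3 al.py .0;done
```

```text
d cm [-0.17  0.06  1.23] collar height h(mm) 12.3 tilt 29.7 az -8.1 spin -84.0 Ftool [ -2.2  -1.6 -18.3] Mt [ 0.4  -0.75  0.08] p [0.4766 0.2063 0.2666] t 18.12 op 0.092
d cm [-0.18  0.01  1.18] collar height h(mm) 11.8 tilt 29.71 az -8.1 spin -78.9 Ftool [ -1.1  -0.6 -15.8] Mt [ 0.22 -0.48 -0.03] p [0.4769 0.2061 0.2662] t 18.37 op 0.092
d cm [-0.04  0.01  1.02] collar height h(mm) 10.2 tilt 29.61 az -8.2 spin -73.8 Ftool [ 2.2 -1.4 -2.6] Mt [ 0.55  0.12 -0.07] p [0.4768 0.2057 0.2644] t 18.62 op 0.092
```

```bash
for i in 1 2; do python3 -m creep '0 0 0.12 -0.08;0 0 0 0;0 0 0 0'>/dev/null; python3 al.py .0;done
```

```text
d cm [ 0.06 -0.01  0.85] collar height h(mm) 8.5 tilt 29.52 az -8.4 spin -69.6 Ftool [ 1.4 -0.7  0.2] Mt [ 0.31  0.12 -0.06] p [0.4771 0.2052 0.2627] t 18.87 op 0.093
d cm [ 0.06 -0.    0.73] collar height h(mm) 7.3 tilt 29.52 az -8.4 spin -65.3 Ftool [ 1.8 -1.2  2.1] Mt [ 0.29  0.27 -0.04] p [0.4777 0.2051 0.2616] t 19.12 op 0.093
```

Force is nil and it's sliding in, so I'll push it home.

```bash
python3 -m creep '0 0 0.2 0;0 0 0.2 0;0 0 0 0;0 0 0 0'>/dev/null; python3 al.py 0; python3 -m creep '0 0 0.15 0;0 0 0.15 0;0 0 0 0;0 0 0 0'>/dev/null; python3 al.py 0
```

```text
d cm [0.07 0.01 0.32] collar height h(mm) 3.2 tilt 29.52 az -8.4 spin -65.1 Ftool [ 4.2 -2.   2.7] Mt [ 0.36  0.47 -0.02] p [0.4796 0.2049 0.258 ] t 19.45 op 0.092
d cm [0.07 0.01 0.04] collar height h(mm) 0.4 tilt 29.52 az -8.4 spin -65.1 Ftool [ 2.9 -1.2  1.4] Mt [0.35 0.48 0.  ] p [0.481  0.2047 0.2555] t 19.78 op 0.098
```

```bash
python3 -m creep '0 0 0.15 0;0 0 0.15 0;0 0 0 0;0 0 0 0'>/dev/null; python3 al.py 0; python3 -m creep '0 0 0.15 0;0 0 0.15 0;0 0 0 0;0 0 0 0'>/dev/null; python3 al.py 0
```

```text
d cm [0.05 0.01 0.01] collar height h(mm) 0.1 tilt 29.48 az -8.5 spin -65.1 Ftool [-11.3  -3.3 -46.5] Mt [ 0.38 -1.8   0.11] p [0.4814 0.2051 0.2554] t 20.12 op 0.091
d cm [ 0.04  0.01 -0.01] collar height h(mm) -0.1 tilt 29.43 az -8.7 spin -65.1 Ftool [-25.9  -5.4 -94. ] Mt [ 0.6  -4.22  0.05] p [0.4818 0.2054 0.2554] t 20.45 op 0.09
```

It's at a hard stop and flush. I'll relax the push, let go, back off, turn the wrist half a turn (the last joint hasn't enough range otherwise) and regrip.

```bash
python3 -m creep '-0.1 0 -0.3 0;0 0 -0.13 0;0 0 0 0'>/dev/null; python3 al.py 0;  python3 -m creep '0 0 0 0;0 0 0 0;0 0 0 0;0 0 -1 0;0 0 -2 0;0 0 -2 0;0 0 -1 0;0 0 0 0' 0.5 >/dev/null; python3 al.py 0
```

```text
d cm [0.06 0.02 0.02] collar height h(mm) 0.2 tilt 29.6 az -8.2 spin -65.1 Ftool [ -2.8  -5.3 -25.9] Mt [ 0.75 -0.43  0.03] p [0.4809 0.2047 0.2553] t 20.7 op 0.091
d cm [ 0.04 -0.05  6.01] collar height h(mm) 60.1 tilt 29.64 az -8.3 spin -65.1 Ftool [ 0.7  0.  -0.4] Mt [ 0.09 -0.24  0.  ] p [0.4519 0.2085 0.3075] t 21.37 op 0.503
```

```bash
python3 -m creep '0 0 0 -0.125;0 0 0 -0.125;0 0 0 -0.125;0 0 0 -0.125;0 0 0 -0.125;0 0 0 -0.125;0 0 0 -0.125;0 0 0 -0.125'>/dev/null; python3 -m creep '0 0 0 -0.125;0 0 0 -0.125;0 0 0 -0.125;0 0 0 -0.125;0 0 0 -0.125;0 0 0 -0.125;0 0 0 -0.125;0 0 0 -0.125'>/dev/null; python3 -m creep '0 0 0 -0.125;0 0 0 -0.125;0 0 0 -0.125;0 0 0 -0.125;0 0 0 -0.125;0 0 0 -0.125;0 0 0 -0.125;0 0 0 -0.125'>/dev/null; python3 -m creep '0 0 0 -0.12;0 0 0 0;0 0 0 0'>/dev/null; python3 al.py 0;python3 s.py
python3 - <<'E'
from h import *
s=ctrl.capture("scene");t=ctrl.capture("top")
R_=lambda im,x,y,w,h,f:cv2.resize(im[y:y+h,x:x+w],None,fx=f,fy=f,interpolation=cv2.INTER_CUBIC)
cv2.imwrite("pics/c7.png",np.hstack([R_(s,255,185,50,50,8),R_(t,240,157,50,50,8)]))
E
```

```text
d cm [-0.3  -0.01  5.77] collar height h(mm) 57.7 tilt 29.41 az -8.5 spin 113.6 Ftool [0.2 0.5 1. ] Mt [-0.13  0.22  0.03] p [0.4517 0.208  0.3047] t 23.62 op 0.5
p [0.4517 0.208  0.3047] r 0.497 R [[-0.786, -0.383, 0.486], [-0.473, 0.878, -0.073], [-0.399, -0.287, -0.871]] tilt 29.41 az -8.5 q [ 0.349 -0.122  2.121 -0.365  0.716 -1.471] t 23.6167 F [ 0.2  0.3 -1.1] [ 0.03  0.25 -0.04]
```

View pics/c7.png

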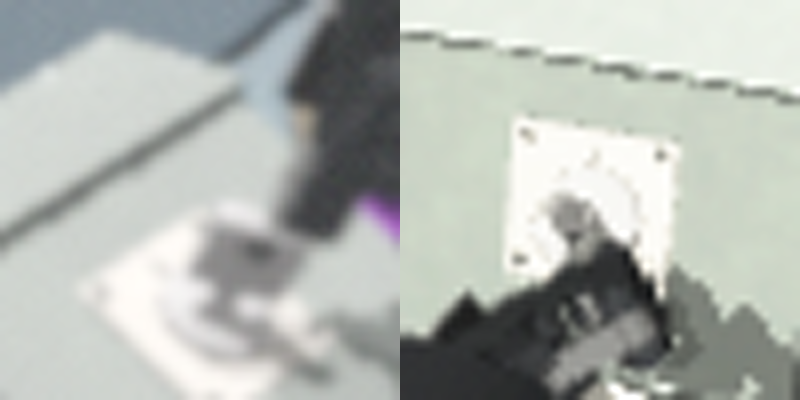

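The key stands flush in the lock: collar on the plate at crop (215,320), bow above it at (250,260). Now I'll regrip.

```bash
python3 -m creep '-0.2 0 1 -0.02;0 0 1.2 0;0 0 1.2 0;0 0 1 0;0 0 0.6 0;0 0 0 0;0 0 0 0'>/dev/null; python3 al.py 0
```

```text
d cm [-0.03 -0.01  0.84] collar height h(mm) 8.4 tilt 29.45 az -8.5 spin 114.8 Ftool [-0.2 -1.  -0.2] Mt [-0.16  0.19 -0.01] p [0.4776 0.2056 0.2627] t 24.3 op 0.499
```

```bash
python3 -m creep '0 0 0.35 0;0 0 0.3 0;0 0 0 0;0 0 0 0'>/dev/null; python3 al.py 0; python3 -m creep '0 0 0 0;0 0 0 0;0 0 0 0;0 0 0 0;0 0 0 0;0 0 0 0' 0 60>/dev/null; python3 al.py 0
```

```text
d cm [ 0.01 -0.    0.22] collar height h(mm) 2.2 tilt 29.5 az -8.4 spin 114.8 Ftool [ 0.8  1.  -0.8] Mt [-0.22  0.21 -0.  ] p [0.4808 0.2052 0.2575] t 24.63 op 0.503
time: 25.13
eef_pos: [0.4808, 0.2053, 0.2577]
eef_rot: [-0.655, 2.571, -0.269]
wrist_force: [-3.3, 0.5, 3.2]
opening: 0.095
finger_force: 87.8
d cm [ 0.03 -0.    0.24] collar height h(mm) 2.4 tilt 29.52 az -8.4 spin 114.8 Ftool [ 1.1  0.8 -4.4] Mt [-0.16  0.39  0.05] p [0.4808 0.2053 0.2577] t 25.13 op 0.095
```

```bash
python3 -m creep '0 0 0.05 0.1;0 0 0 0.1;0 0 0 0.1;0 0 0 0.1;0 0 0 0'>/dev/null; python3 al.py 0; python3 -m creep '0 0 0 0.1;0 0 0 0.1;0 0 0 0.1;0 0 0 0.1;0 0 0 0'>/dev/null; python3 al.py 0
```

```text
d cm [ 0.07 -0.04  0.24] collar height h(mm) 2.4 tilt 29.56 az -8.3 spin 93.7 Ftool [  0.8   0.4 -11. ] Mt [-0.08  0.59 -0.19] p [0.4811 0.2056 0.2578] t 25.55 op 0.093
d cm [ 0.03 -0.06  0.24] collar height h(mm) 2.4 tilt 29.54 az -8.3 spin 73.7 Ftool [  2.6  -0.1 -10.7] Mt [ 0.09  0.7  -0.19] p [0.481  0.2056 0.2577] t 25.97 op 0.094
```

```bash
cat > dr.py <<'E'
from h import *
a=cv2.imread("pics/scene0.png").astype(int);b=ctrl.capture("scene").astype(int)
# handle brightness in box-front coordinates: predicted handle px for each opening
yaw=-.15;x=np.array([np.cos(yaw),np.sin(yaw),0]);h0=np.array([.5908,.1892,0])-x*.088+[0,0,.044]
for op in(0,.06):
    u,v=proj("scene",h0-x*op)[0].round().astype(int);print(op,(u,v),"now",b[v-4:v+5,u-5:u+6].max(2).max(),"mean",b[v-4:v+5,u-5:u+6].mean().round(),"was",a[v-4:v+5,u-5:u+6].mean().round())
d=np.abs(a-b).sum(2)>90;ys,xs=np.nonzero(d[230:300,260:345]);print("changed px below box",len(ys))
E
python3 dr.py; python3 -m creep '0 0 0 0.1;0 0 0 0.1;0 0 0 0.1;0 0 0 0.1;0 0 0 0.1;0 0 0 0.1;0 0 0 0.1;0 0 0 0'>/dev/null; python3 al.py 0; python3 dr.py
```

```text
0 (np.int64(305), np.int64(253)) now 187 mean 131.0 was 168.0
0.06 (np.int64(327), np.int64(261)) now 142 mean 131.0 was 188.0
changed px below box 1467
d cm [-0.05 -0.06  0.23] collar height h(mm) 2.3 tilt 29.52 az -8.3 spin 36.4 Ftool [  2.9  -1.8 -11.2] Mt [ 0.49  0.61 -0.13] p [0.4808 0.2058 0.2576] t 26.68 op 0.093
0 (np.int64(305), np.int64(253)) now 226 mean 134.0 was 168.0
0.06 (np.int64(327), np.int64(261)) now 143 mean 132.0 was 188.0
changed px below box 1239
```

```bash
for i in 1 2; do python3 -m creep '0 0 0 0.1;0 0 0 0;0 0 0 0;0 0 0 0'>/dev/null; python3 al.py 0; python3 dr.py;done
```

```text
d cm [-0.05 -0.05  0.24] collar height h(mm) 2.4 tilt 29.52 az -8.3 spin 30.8 Ftool [  4.1  -2.2 -12.2] Mt [ 0.51  0.65 -0.17] p [0.4808 0.2058 0.2576] t 27.07 op 0.093
0 (np.int64(305), np.int64(253)) now 228 mean 135.0 was 168.0
0.06 (np.int64(327), np.int64(261)) now 142 mean 132.0 was 188.0
changed px below box 1214
d cm [-0.06 -0.05  0.24] collar height h(mm) 2.4 tilt 29.52 az -8.3 spin 24.7 Ftool [  2.4  -2.7 -11.8] Mt [ 0.63  0.57 -0.13] p [0.4808 0.2058 0.2576] t 27.45 op 0.096
0 (np.int64(305), np.int64(253)) now 234 mean 137.0 was 168.0
0.06 (np.int64(327), np.int64(261)) now 143 mean 132.0 was 188.0
changed px below box 1194
```

Key is now 0.98 rad clockwise. I'll go on.

```bash
for i in 1 2; do python3 -m creep '0 0 0 0.1;0 0 0 0;0 0 0 0;0 0 0 0'>/dev/null; python3 al.py 0; python3 dr.py;done
```

```text
d cm [-0.07 -0.04  0.23] collar height h(mm) 2.3 tilt 29.51 az -8.3 spin 18.5 Ftool [  3.3  -2.7 -10.9] Mt [ 0.63  0.62 -0.08] p [0.4808 0.2058 0.2576] t 27.83 op 0.092
0 (np.int64(305), np.int64(253)) now 219 mean 144.0 was 168.0
0.06 (np.int64(327), np.int64(261)) now 142 mean 130.0 was 188.0
changed px below box 1702
d cm [-0.08 -0.03  0.23] collar height h(mm) 2.3 tilt 29.51 az -8.3 spin 12.2 Ftool [  3.1  -2.7 -12. ] Mt [ 0.69  0.55 -0.16] p [0.4808 0.2058 0.2576] t 28.22 op 0.09
0 (np.int64(305), np.int64(253)) now 178 mean 119.0 was 168.0
0.06 (np.int64(327), np.int64(261)) now 242 mean 138.0 was 188.0
changed px below box 1920
```

The drawer handle has moved to its open position. I'll let go, back off and look.

```bash
python3 -m creep '0 0 0 0;0 0 0 0;0 0 0 0;0 0 -0.7 0;0 0 -2 0;0 0 -3 0;0 0 -3 0;0 0 -3 0' 0.5 >/dev/null; python3 -m creep '0 0 -3 0;0 0 -4 0;0 0 -4 0;0 0 -4 0;0 0 -4 0;0 0 -3 0;0 0 0 0;0 0 0 0' >/dev/null; python3 al.py 0
python3 - <<'E'
from h import *
s=ctrl.capture("scene");t=ctrl.capture("top")
R_=lambda im,x,y,w,h,f:cv2.resize(im[y:y+h,x:x+w],None,fx=f,fy=f,interpolation=cv2.INTER_CUBIC)
cv2.imwrite("pics/c8.png",np.hstack([R_(s,225,180,115,125,3.4),R_(t,228,132,110,125,3.4)]))
E
```

```text
d cm [-0.1  -0.32 34.14] collar height h(mm) 341.4 tilt 29.73 az -8.0 spin 12.2 Ftool [-0.1  1.2  0.8] Mt [ 0.25  0.09 -0.03] p [0.3161 0.2295 0.553 ] t 29.6 op 0.499
```

View pics/c8.png

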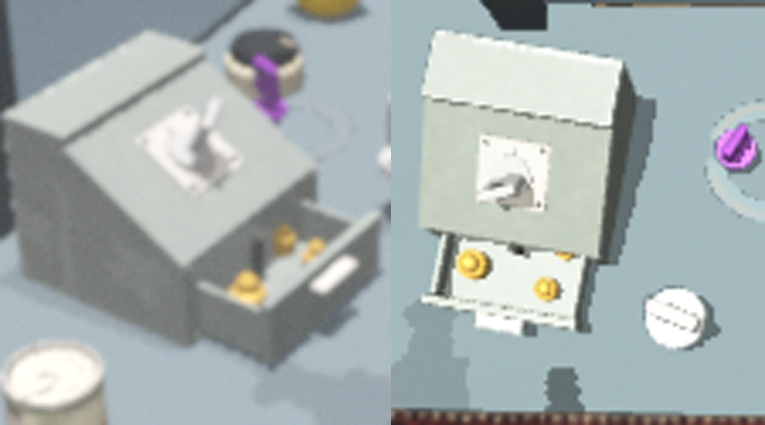

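The drawer is fully out (handle at (335,275)) and the key is seated in the plate at (190,150). The things around are undisturbed.

```bash
python3 -c "
from workcell import ctrl
print(ctrl.hand_in())"
```

```text
the job is handed in; nothing more can be done
None
```

I handed the job in at about 30 s of the 72 s: the key is home in the lock with its collar on the plate, the drawer is sprung open, the gripper is clear, and the last pictures showed nothing nearby disturbed; the hand-in call returned no verdict.

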